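# Clean the food flask's seal groove and shut its lid

### The job

Take the cleaning pick from its stand and, with its tip down in the sealing groove at the foot of the flask's open lid, run it lightly and slowly (no faster than about 8 cm a second) from the groove's left end, as the robot sees it, all the way to its right end without lifting out. Then hang the pick back between the rails of its stand, and push the flip-top lid gently down until it is fully shut. Leave the crockery, spoon and tin where they are.

Things in the scene. Friction and masses are not known exactly. Their poses are not given: they have to be found in the camera images.
- flask: green plastic food flask: low rectangular insulated food carrier, fixed to the table, 180 mm (x, front to back) x 220 mm (y) x 100 mm high to its rim; open well in front, flat ledge 56 mm wide along its hinged back (x = 34 to 90 mm). Origin under its centre, z up, +x to the hinged back, +y to its left as the robot sees it
- groove_left (a point): middle of the sealing groove's floor at its very left end (flask x +65, y +80, z 95 mm; axes as the flask's). The groove is a straight trough in the flask's back ledge, along flask y, 14 mm wide, 5 mm deep (banks at 100 mm height), 160 mm long, closed at both ends, with the open lid leaning over it from behind
- groove_right (a point): middle of the groove's floor at its very right end (flask x +65, y -80, z 95 mm); axes as the flask's
- lid (a joint): angle of the flip-top lid, rad: 0 fully shut, 1.27 at the stop. It starts 1.13 to 1.26 open, so leans 18 to 25 degrees forward over groove and flask. Stiff hinge: stays where left, takes about 2 to 5 N at the free edge to move
- lid_hinge (a point): middle of the lid's hinge axis at the flask's back rim (flask x +95, z 100 mm), level with the lid's inner face; the axis runs along flask y; axes as the flask's
- lid_edge (a point): middle of the lid's free edge, on its outer face. The lid is a flat green frame with a see-through window all across, solid, 16 mm thick, 185 mm from hinge to free edge, 220 mm wide (plus a 12 mm tab in the middle of that edge); shut, its top is at 116 mm height. Axes turn with the lid: -x from hinge to free edge, z out of the outer face
- stand: low wooden stand, fixed, foot 80 x 100 x 8 mm, origin under its centre. Two rails run along its y, each 8 mm wide, tops 98 mm above the table, with a 14 mm wide slot between them (x = -7 to +7 mm), closed at y = -35 and +35 mm by end posts no higher than the rails; open above
- stand_slot (a point): centre of the stand's slot at the height of the rails' tops (98 mm); axes as the stand's
- pick_handle (a point): centre of the cleaning pick's wooden handle, 16 x 16 mm square (sides face its x and y), 65 mm long along z (up). The pick, 155 mm, 50 to 80 g, hangs upright in the slot: under the handle a steel collar 30 mm across, 5 mm thick rests on the rails, below it a straight shaft 6 mm thick, 85 mm long, all on one line
- pick_tip (a point): centre of the pick's rounded tip (3 mm radius), 3 mm from its lower end and 119.5 mm below the handle's centre; same axes as the handle
- plate_a: round stainless steel plate, 200 mm across, 20 mm high; origin under its centre; a bystander
- plate_b: a second such plate, 180 mm across, a bystander
- mug: white ceramic mug, 80 mm across, 85 mm high, handle on its own +y side; origin under its centre; a bystander
- cup: blue plastic cup, 72 mm across, 90 mm high; origin under its centre; a bystander
- spoon: wooden spoon lying flat, 260 mm long; a bystander
- tin: closed food tin, 74 mm across, 75 mm high; origin under its centre; a bystander
There are look-alikes about, which are no part of the job. Of the things that look like the part that bears pick_handle, the smaller one is meant.

How it is judged:
On the way, in this order (a step that is already met when the one before it is completed fails the run):
1. the pick's tip is down in the groove at its left end (x of pick_tip in the frame of flask between 0.058 and 0.072 m and z of pick_tip in the frame of flask between 0.09 and 0.1015 m and y of pick_tip in the frame of flask above 0.066 m), for 0.04 s.
2. the pick's tip is down in the groove at the 1. of 5 points spaced 22 mm apart from left to right (x of pick_tip in the frame of flask between 0.058 and 0.072 m and z of pick_tip in the frame of flask between 0.09 and 0.1015 m and y of pick_tip in the frame of flask between 0.035 and 0.053 m), for 0.04 s.
3. the pick's tip is down in the groove at the 2. of 5 points spaced 22 mm apart from left to right (x of pick_tip in the frame of flask between 0.058 and 0.072 m and z of pick_tip in the frame of flask between 0.09 and 0.1015 m and y of pick_tip in the frame of flask between 0.013 and 0.031 m), for 0.04 s.
4. the pick's tip is down in the groove at the 3. of 5 points spaced 22 mm apart from left to right (x of pick_tip in the frame of flask between 0.058 and 0.072 m and z of pick_tip in the frame of flask between 0.09 and 0.1015 m and y of pick_tip in the frame of flask between -0.009 and 0.009 m), for 0.04 s.
5. the pick's tip is down in the groove at the 4. of 5 points spaced 22 mm apart from left to right (x of pick_tip in the frame of flask between 0.058 and 0.072 m and z of pick_tip in the frame of flask between 0.09 and 0.1015 m and y of pick_tip in the frame of flask between -0.031 and -0.013 m), for 0.04 s.
6. the pick's tip is down in the groove at the 5. of 5 points spaced 22 mm apart from left to right (x of pick_tip in the frame of flask between 0.058 and 0.072 m and z of pick_tip in the frame of flask between 0.09 and 0.1015 m and y of pick_tip in the frame of flask between -0.053 and -0.035 m), for 0.04 s.
7. the pick's tip is down in the groove at its right end (x of pick_tip in the frame of flask between 0.058 and 0.072 m and z of pick_tip in the frame of flask between 0.09 and 0.1015 m and y of pick_tip in the frame of flask below -0.066 m), for 0.04 s.
8. the pick hangs upright by its collar between the stand's rails again, let go (x of pick_tip in the frame of stand between -0.015 and 0.015 m and y of pick_tip in the frame of stand between -0.036 and 0.036 m and z of pick_tip in the frame of stand between 0.008 and 0.024 m and angle between pick_tip's own z axis and vertical below 0.2 rad and contact force between pick and the fingers below 0.1 N), for 0.2 s.
9. the lid is fully shut (joint below 0.03 rad) (value of joint lid below 0.03 rad), for 0.2 s.
At the end, for the whole second after the job is handed in: The lid is shut to within 0.03 rad (6 mm at its edge); the pick hangs free in the stand's slot by its collar (tip 8 to 24 mm above the table, within 15 mm of the slot's middle plane and 36 mm of its centre along the slot, leaning less than 0.2 rad), at rest and let go (all of step 8 and value of joint lid below 0.03 rad and linear speed of pick below 0.02 m/s); the robot touches nothing.
It fails at once if the pick moves faster than 0.10 m/s while its tip is down in the groove (x of pick_tip in the frame of flask between 0.058 and 0.072 m and z of pick_tip in the frame of flask between 0.09 and 0.1015 m and y of pick_tip in the frame of flask between -0.06 and 0.06 m and linear speed of pick above 0.1 m/s).
It fails at once if the pick is pressed on the flask with more than 20 N (contact force between pick and flask above 20 N).
It fails at once if the lid is slammed (faster than 2.5 rad/s) (velocity of joint lid below -2.5 rad/s).
It fails at once if a plate, the mug, cup, spoon or tin is pushed more than 30 mm, or a plate, mug, cup or tin tipped (distance of any of plate_a, plate_b, mug, cup, spoon, tin from where it was at the start of the episode above 0.03 m or angle between any of plate_a, plate_b, mug, cup, tin's own z axis and vertical above 0.5 rad).
It also fails if it takes over 67 s, if anything falls off the work surface, if the arm or the gripper's body presses on something with over 40 N, if the wrist force passes 120 N, or if a joint passes its speed limit or range.

### The arm

A 6-joint arm with a two-finger parallel gripper is mounted at the origin on the work surface. World frame = base frame: x ahead of the robot, y to its left, z up, the work surface at z = 0. Lengths are in m, angles in rad, forces in N, time in s.
With the tool pointing down it reaches from about 0.35 to 0.775 m from the base axis. Payload 5.5 kg.
Tool frame: the origin (TCP) lies on the centre line of the jaws, within the pads' length; the fingertips stand 19 mm ahead of it and the grasp point (between the pads) is the TCP; z points along the fingers, y is the direction in which the jaws open and shut (so a half turn about z gives the same grasp; the last joint's range is limited). The gripper opens to 85 mm and grips with 20 to 120 N. Pads are 22 mm wide; open, the fingers measure 114 mm over their backs; the gripper's body (76 mm by 85 mm) begins 54 mm behind the grasp point. The pads swing forward as they close: fully open they stand 13 mm farther back than shut.
Start: joints at [1.177, 0.313, 0.046, 1.304, 0, 1.431], TCP at [0.144, 0.557, 0.25] pointing down, gripper open.
Joint ranges: [-2.76, 2.76], [-0.86, 1.69], [-1.03, 1.26], [-2.2, 2.34], [-1.47, 1.5], [-3.14, 3.14]. Speed limits (rad/s): [2.57, 2.57, 3.14, 3.14, 3.14, 3.14].

### API

Orientations are given as a rotation vector (axis times angle).
In Python, from cell import * gives the robot as it stands.
- The arm moves only by the shell command python3 -m handwheel 'ROWS' [FORCE]. ROWS is JSON, one flat list of numbers, 5 for each row, row after row: the shift along the tool's x, y, z in cm, then the turn about the tool's z in rad, then the opening in per cent of the stroke, from 0 (shut) to 100 (fully open). A call has exactly 10 rows; each row is the pose to reach, as a shift and turn from the pose measured when the call began, along the tool's axes at that moment; what a row does not reach only later rows make up. A row lasts 1/12 s, in which the tool goes at most 41.7 mm and 7.16 degrees, less where a joint would pass 70% of its speed; a pose out of reach is approached as far as the arm can. A call with a gripper value outside its range is refused whole. The fingers move at their own pace and stop on an object; FORCE is the grip in N (left out, the last holds). Time passes only in rows, so rows that repeat a pose let the fingers close, or fill a call up. It gives the time, the measured TCP pose, the force and the opening at its end, in the units of the state.
- state(): the state, without advancing time (a new reading comes with each control period).
- camera(name): name is "scene" or "top"; returns a dict with "image" (384x512x3 uint8, blue, green, red), "range_z" (384x512 float32, m along the optical axis (not along the pixel's ray), 0 where there is no reading), "vertical_fov" (degrees; the focal length in pixels is half the picture's height over the tangent of half this angle, whatever the lens; pixels are square), "cx", "cy" (the principal point, pixels), "world_to_cam" (4x4, takes a point from world to camera coordinates). Camera axes: x right, y up, looking along -z (the intrinsics and any distortion apply to the point x, -y, -z); pixel columns grow to the right and rows downward; lengths in m; the calibration is good to about 2 mm. A picture is of the moment at which its call begins.
- hand_in(): hands the job in, once; it reports no verdict.
The state is a dict: "t": time; "joint_positions": joint angles; "dq": joint speeds; "joint_torque": joint torques, N m; "eef_pos": TCP position; "tool_rot": TCP orientation; "ft_force": force on the tool from outside, world axes, zero at the start; "torque": the same for the moment, N m; "finger_gap": finger opening in m.
Only numpy, scipy, OpenCV 4.12 (cv2) and the standard library are available. Lean on these libraries where they do the work, as an engineer would, in place of code of your own. Each camera call takes 0.05 s, during which the arm holds its last target. There are 200 camera calls.

## Working session

There is one attempt and no reset: what is moved stays moved. The work goes in short steps, Python scripts to look and compute and a shell command to move; the robot and the scene stay as the last step left them, time stands still between calls to the robot, and variables do not carry over. Pictures are saved under pics/ and viewed, about 8 in all and at most 12, crops included, and the job is handed in when it is done.

```bash
ls; mkdir -p pics
cat > h.py <<'E'
from cell import *
import numpy as np, cv2
from scipy.spatial.transform import Rotation as R
def cam(n):
    c=camera(n); c['f']=c['image'].shape[0]/2/np.tan(np.radians(c['vertical_fov'])/2)
    c['c2w']=np.linalg.inv(np.array(c['world_to_cam'])); return c
def ray(c,u,v):
    d=np.array([(u-c['cx'])/c['f'],-(v-c['cy'])/c['f'],-1.]); return c['c2w'][:3,3],c['c2w'][:3,:3]@d
def onz(c,u,v,z):
    o,d=ray(c,u,v); return o+d*(z-o[2])/d[2]
def cloud(c):
    v,u=np.mgrid[:c['image'].shape[0],:c['image'].shape[1]]; z=c['range_z']
    p=np.stack([(u-c['cx'])/c['f']*z,-(v-c['cy'])/c['f']*z,-z,np.ones_like(z)],-1)@c['c2w'].T
    return p[...,:3]
def proj(c,p):
    q=(np.array(c['world_to_cam'])@np.append(p,1))[:3]; return c['cx']+c['f']*q[0]/-q[2], c['cy']-c['f']*q[1]/-q[2]
E
python3 - <<'E'
from h import *
print(state())
for n in('scene','top'):
    c=cam(n); print(n,{k:v for k,v in c.items() if k not in('image','range_z','c2w','world_to_cam')}, c['c2w'].round(3).tolist())
    cv2.imwrite(f'pics/{n}0.png',cv2.resize(c['image'],(800,600)))
    np.save(f'{n}0.npy',c,allow_pickle=True)
E
```

```text
pics
{'t': 0.0, 'joint_positions': array([ 1.17740957e+00,  3.14027864e-01,  4.50088383e-02,  1.30359143e+00,
       -9.30113394e-06,  1.43121319e+00]), 'dq': array([ 0.00076014,  0.00064948,  0.00086626,  0.00056907, -0.00102527,
       -0.00124678]), 'joint_torque': array([ 1.71646725e-04, -4.80631149e+01,  2.98528790e+01,  1.95566023e-02,
       -4.48624280e-05, -7.96286599e-06]), 'eef_pos': array([0.14420017, 0.55615083, 0.24940542]), 'tool_rot': array([-3.97545105e-01, -3.11586418e+00,  2.75248393e-03]), 'ft_force': array([-0.16975774,  0.10150919,  0.13545003]), 'torque': array([-0.0031856 ,  0.04113002, -0.0418975 ]), 'finger_gap': 0.08567751388670518}
scene {'vertical_fov': 43.10278094267359, 'cx': 259.13905850790655, 'cy': 191.95671655616752, 'f': np.float64(486.14124240379283)} [[0.835, -0.365, 0.412, 1.08], [0.55, 0.567, -0.613, -0.922], [-0.01, 0.738, 0.674, 1.11], [0.0, 0.0, 0.0, 1.0]]
top {'vertical_fov': 56.295091480725276, 'cx': 260.3464270177675, 'cy': 187.4833824521445, 'f': np.float64(358.86699217554366)} [[0.005, 0.993, -0.12, 0.339], [-1.0, 0.002, -0.029, -0.022], [-0.029, 0.12, 0.992, 1.244], [0.0, 0.0, 0.0, 1.0]]
```

View pics/scene0.png

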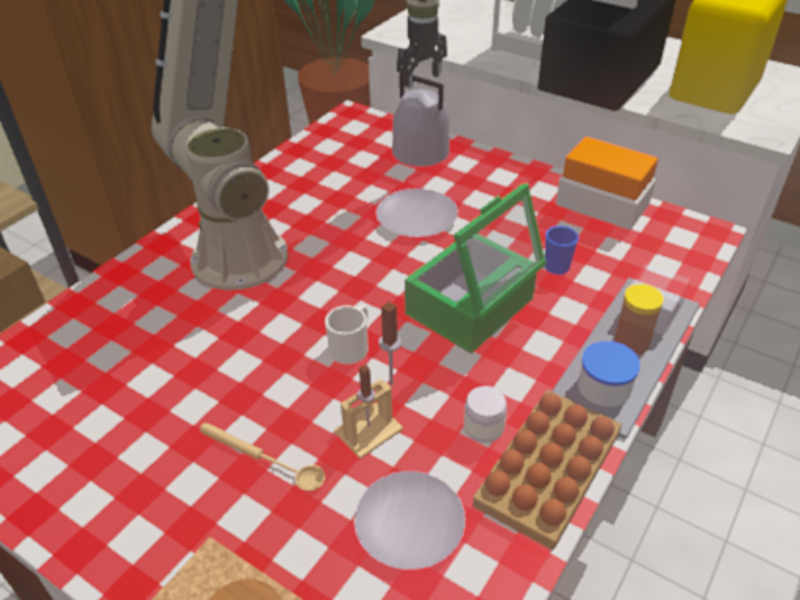

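View pics/top0.png

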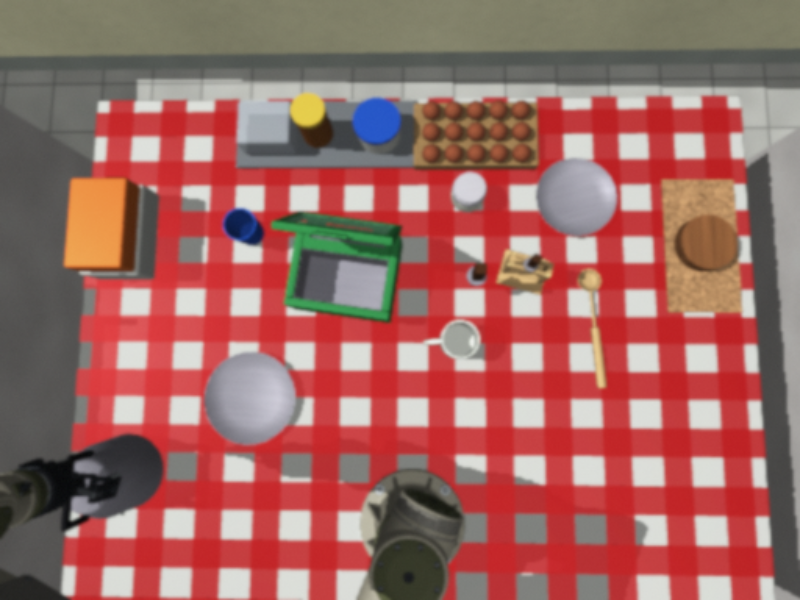

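Candidates for the pick: the small one hanging in the wooden stand (scene 366,385; top 535,262) and the larger one standing free (scene 390,330; top 478,272). The smaller one is meant. I'll check it in a crop and measure.

Run:
```python
from h import *
C={n:np.load(f'{n}0.npy',allow_pickle=True).item() for n in('scene','top')}
a=cv2.resize(C['scene']['image'][185:300,200:300],(500,575),interpolation=cv2.INTER_CUBIC)
cv2.imwrite('pics/crop.png',a)
for n,c in C.items():
    P=cloud(c); hsv=cv2.cvtColor(c['image'],cv2.COLOR_BGR2HSV); H,S,V=[hsv[...,i].astype(int) for i in range(3)]
    print(n,'table z',np.median(P[300:330,150:200,2] if n=='top' else P[340:370,80:130,2]))
    g=(H>45)&(H<80)&(S>110)&(P[...,0]>.2)&(P[...,0]<1)&(abs(P[...,1])<.45)&(P[...,2]<.32)&(P[...,2]>0)
    q=P[g]; print('green',g.sum(),np.percentile(q,[1,50,99],0).round(3).tolist())
    rim=q[abs(q[:,2]-.1)<.012]; r=cv2.minAreaRect((rim[:,:2]*1000).astype(np.float32)); print('rim',len(rim),r,rim[:,2].mean())
    lid=q[q[:,2]>.14]; pl=np.linalg.svd(lid-lid.mean(0))[2]; print('lid',len(lid),lid.mean(0),pl.round(3).tolist(),np.percentile(lid,[1,99],0).round(3).tolist())
    u0,u1,v0,v1=(200,300,185,300) if n=='scene' else (290,365,145,200)
    Q=P[v0:v1,u0:u1]; h=hsv[v0:v1,u0:u1].astype(int)
    w=(h[...,0]>10)&(h[...,0]<28)&(h[...,1]>60)&(h[...,2]>110)&(Q[...,2]>.06)&(Q[...,2]<.12)
    s=Q[w]; print('wood top',len(s)); 
    if len(s)>5: print(np.percentile(s,[2,50,98],0).round(3).tolist()); t=s[s[:,2]>.088]; print(cv2.minAreaRect((t[:,:2]*1000).astype(np.float32)),len(t))
    w=(h[...,2]<110)&(Q[...,2]>.09)&(Q[...,2]<.3); 
    k,lab,st,ce=cv2.connectedComponentsWithStats(w.astype(np.uint8))
    for i in range(1,k):
        if st[i,4]>8: s=Q[lab==i]; print('dark',st[i].tolist(),(ce[i]+[u0,v0]).round(1),np.percentile(s,[5,50,95],0).round(3).tolist())
```

```text
scene table z 0.0019666763944931054
green 366 [[0.433, 0.029, 0.095], [0.521, 0.073, 0.102], [0.626, 0.233, 0.282]]
rim 236 ((502.4608154296875, 117.37667846679688), (164.5758819580078, 129.89955139160156), 83.06859588623047) 0.10019352873995484
lid 110 [0.56854523 0.1267067  0.27606559] [[-0.128, -0.991, -0.035], [-0.376, 0.016, 0.927], [0.918, -0.132, 0.374]] [[0.552, 0.03, 0.256], [0.587, 0.236, 0.284]]
wood top 308
[[0.515, -0.291, 0.062], [0.542, -0.263, 0.095], [0.565, -0.205, 0.103]]
((542.2491455078125, -245.65838623046875), (91.1939468383789, 34.06239700317383), 71.87398529052734) 215
dark [68, 0, 32, 18, 48] [284.7 194.5] [[0.473, 0.026, 0.09], [0.53, 0.034, 0.093], [0.581, 0.042, 0.097]]
dark [93, 7, 7, 7, 19] [296.4 195.4] [[0.559, 0.035, 0.096], [0.565, 0.041, 0.101], [0.578, 0.056, 0.103]]
dark [45, 12, 9, 24, 185] [248.8 208.9] [[0.507, -0.143, 0.129], [0.52, -0.14, 0.165], [0.525, -0.13, 0.204]]
dark [30, 52, 7, 17, 89] [233.4 245.1] [[0.534, -0.254, 0.11], [0.544, -0.25, 0.135], [0.548, -0.245, 0.164]]
top table z 0.0007431785916922617
green 1803 [[0.428, 0.03, 0.077], [0.558, 0.134, 0.101], [0.601, 0.257, 0.286]]
rim 1208 ((522.0881958007812, 145.85142517089844), (218.30979919433594, 171.1812744140625), 82.18758392333984) 0.0993555589114306
lid 557 [0.56728674 0.12816278 0.26738089] [[-0.093, -0.989, -0.119], [0.431, 0.068, -0.9], [0.898, -0.135, 0.42]] [[0.544, 0.029, 0.151], [0.607, 0.243, 0.287]]
wood top 163
[[0.513, -0.283, 0.063], [0.535, -0.228, 0.096], [0.562, -0.197, 0.101]]
((538.0001831054688, -242.24440002441406), (89.30282592773438, 30.339601516723633), 73.46219635009766) 141
dark [47, 18, 10, 9, 55] [341.7 167.4] [[0.529, -0.254, 0.102], [0.534, -0.24, 0.148], [0.542, -0.233, 0.169]]
dark [12, 23, 9, 12, 90] [306.1 174. ] [[0.501, -0.137, 0.127], [0.506, -0.127, 0.204], [0.519, -0.119, 0.21]]
```

View pics/crop.png

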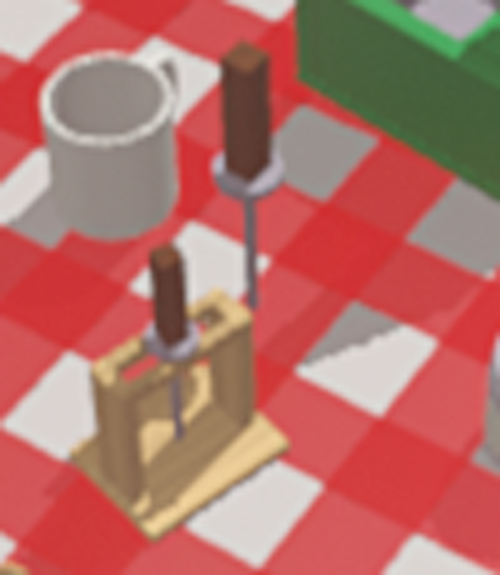

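The crop shows the small pick (handle at crop 168,295, collar 172,340) hanging in the stand. The larger one stands free at crop 245,110. The rim comes out at 0.100, the rails at 0.098 and the handle top at 0.168, all matching the given sizes. The lid leans over the groove and the tool stays vertical, so I'll tilt the pick in the grip against the stand's end post. First I'll refine the poses.

```bash
cat > fl.py <<'E'
from h import *
def flask(c,y0=-7.*np.pi/180):
    P=cloud(c); hsv=cv2.cvtColor(c['image'],cv2.COLOR_BGR2HSV).astype(int)
    g=(hsv[...,0]>45)&(hsv[...,0]<80)&(hsv[...,1]>100)&(abs(P[...,2]-.1)<.008)&(P[...,0]>.3)&(P[...,0]<.7)&(P[...,1]>-.1)&(P[...,1]<.35)
    q=P[g][:,:2]; yaw=y0; ctr=np.array([.522,.146])
    for _ in range(4):
        M=np.array([[np.cos(yaw),-np.sin(yaw)],[np.sin(yaw),np.cos(yaw)]]); l=(q-ctr)@M
        def edge(t,s,lo,hi,sg):
            o=[]
            for a in np.arange(lo,hi,.008):
                m=(t>a)&(t<a+.008)
                if m.sum()>2: o.append((a+.004,sg*np.max(sg*s[m])))
            return np.array(o)
        f=edge(l[:,1],l[:,0],-.09,.09,-1); L=edge(l[:,0],l[:,1],-.07,.03,1); Rr=edge(l[:,0],l[:,1],-.07,.03,-1)
        pf=np.polyfit(f[:,0],f[:,1],1); pl=np.polyfit(L[:,0],L[:,1],1); pr=np.polyfit(Rr[:,0],Rr[:,1],1)
        d=(-pf[0]*2+pl[0]+pr[0])/4; ex=np.median(f[:,1])+.09-.001; ey=(np.median(L[:,1])+np.median(Rr[:,1]))/2
        w=np.median(L[:,1])-np.median(Rr[:,1]); ctr=ctr+M@[ex,ey]; yaw+=d
    return ctr,yaw,w,(pf[0],pl[0],pr[0])
def lid(c,ctr,yaw):
    P=cloud(c); hsv=cv2.cvtColor(c['image'],cv2.COLOR_BGR2HSV).astype(int)
    g=(hsv[...,0]>45)&(hsv[...,0]<80)&(hsv[...,1]>100)&(P[...,2]>.13)&(P[...,0]>.3)&(P[...,0]<.7)&(P[...,1]>-.1)&(P[...,1]<.35)
    q=P[g]; M=np.array([[np.cos(yaw),-np.sin(yaw)],[np.sin(yaw),np.cos(yaw)]]); l=(q[:,:2]-ctr)@M
    o=[]
    for z in np.arange(.13,.30,.02):
        m=(q[:,2]>=z)&(q[:,2]<z+.02)
        if m.sum()>4: o.append((round(z+.01,3),*np.percentile(l[m,0],[3,50,97]).round(4)))
    return o
def mv(w):
    """world delta (m) -> tool cm"""
    return (R.from_rotvec(state()['tool_rot']).as_matrix().T@np.array(w)*100).round(2)
E
python3 - <<'E'
from fl import *
for n in('top','scene'):
    c=np.load(f'{n}0.npy',allow_pickle=True).item()
    try:
        r=flask(c); print(n,r); print(lid(c,*r[:2]))
    except Exception as e: print(n,e)
c=np.load('top0.npy',allow_pickle=True).item()
T=R.from_rotvec(state()['tool_rot']).as_matrix(); print(T.round(3).tolist())
# ray check: pick handle top centre at z .168 and tops
sc=np.load('scene0.npy',allow_pickle=True).item()
for n,k in(('top',c),('scene',sc)):
    P=cloud(k); hsv=cv2.cvtColor(k['image'],cv2.COLOR_BGR2HSV).astype(int)
    m=(hsv[...,2]<110)&(P[...,2]>.112)&(P[...,2]<.18)&(abs(P[...,0]-.54)<.03)&(abs(P[...,1]+.245)<.03)
    print(n,'handle',m.sum(),P[m].mean(0).round(4),P[m].min(0).round(3),P[m].max(0).round(3))
    t=m&(P[...,2]>.163); print('top face',t.sum(),P[t].mean(0).round(4) if t.sum() else '')
E
```

```text
top (array([0.52650887, 0.14570075]), np.float64(-0.14582200382631672), np.float64(0.21622426556904797), (np.float64(-0.0018770902908197401), np.float64(-0.010928085280937465), np.float64(0.007201272330469212)))
[(np.float64(0.14), np.float64(0.0926), np.float64(0.0944), np.float64(0.0966)), (np.float64(0.16), np.float64(0.0848), np.float64(0.0884), np.float64(0.0924)), (np.float64(0.18), np.float64(0.0778), np.float64(0.081), np.float64(0.0848)), (np.float64(0.2), np.float64(0.0675), np.float64(0.0738), np.float64(0.0762)), (np.float64(0.22), np.float64(0.0559), np.float64(0.0664), np.float64(0.07)), (np.float64(0.24), np.float64(0.0544), np.float64(0.0586), np.float64(0.0624)), (np.float64(0.26), np.float64(0.0313), np.float64(0.0494), np.float64(0.0541)), (np.float64(0.28), np.float64(0.0304), np.float64(0.0385), np.float64(0.0465))]
scene (array([0.5065859 , 0.03988124]), np.float64(-0.0889431212175622), np.float64(0.01438749471864633), (np.float64(-0.21997123958039294), np.float64(0.5084651498342535), np.float64(0.22760156255756495)))
[(np.float64(0.14), np.float64(0.0939), np.f
[... 212 characters left out ...]
), np.float64(0.077), np.float64(0.0849), np.float64(0.0947)), (np.float64(0.22), np.float64(0.0688), np.float64(0.0768), np.float64(0.089)), (np.float64(0.24), np.float64(0.0661), np.float64(0.0755), np.float64(0.0776)), (np.float64(0.26), np.float64(0.0571), np.float64(0.0636), np.float64(0.0708)), (np.float64(0.28), np.float64(0.0444), np.float64(0.0532), np.float64(0.063))]
[[-0.968, 0.251, -0.001], [0.251, 0.968, -0.001], [0.0, -0.002, -1.0]]
top handle 46 [ 0.535  -0.2391  0.1518] [ 0.529 -0.246  0.114] [ 0.545 -0.232  0.171]
top face 22 [ 0.5361 -0.2412  0.1672]
scene handle 81 [ 0.5432 -0.2498  0.1394] [ 0.533 -0.254  0.113] [ 0.55  -0.241  0.169]
top face 5 [ 0.5452 -0.2495  0.1664]
```

```bash
cat > to.py <<'E'
import sys
from fl import *
def to(x,y,z,yaw):
    s=state(); T=R.from_rotvec(s['tool_rot']).as_matrix(); d=T.T@(np.array([x,y,z])-s['eef_pos'])*100
    cur=np.degrees(np.arctan2(T[1,1],T[0,1])); dy=(yaw-cur+180)%360-180
    print('t',round(s['t'],2),'pos',s['eef_pos'].round(4),'yaw',cur.round(1),'F',s['ft_force'].round(1),'gap',round(s['finger_gap'],4),'q6',s['joint_positions'][5].round(2),'| shift',d.round(2),'turn',(-np.radians(dy)).round(3))
def fw(x,y,z):
    a=-.1458; return (.5265+np.cos(a)*x-np.sin(a)*y, .1457+np.sin(a)*x+np.cos(a)*y, z)
if __name__=='__main__': to(*map(float,sys.argv[1:5]))
E
python3 -m handwheel '[-58.2,-67.6,0,-1.52,60,-58.2,-67.6,0,-1.52,60,-58.2,-67.6,0,-1.52,60,-58.2,-67.6,0,-1.52,60,-58.2,-67.6,0,-1.52,60,-58.2,-67.6,0,-1.52,60,-58.2,-67.6,0,-1.52,60,-58.2,-67.6,0,-1.52,60,-58.2,-67.6,0,-1.52,60,-58.2,-67.6,0,-1.52,60]' 20; python3 to.py .5375 -.243 .25 162.5
```

```text
t: 0.93
eef_pos: [0.3069, 0.229, 0.2505]
tool_rot: [1.282, -2.867, 0.001]
ft_force: [0.5, -0.1, -0.1]
finger_gap: 0.0509
t 0.93 pos [0.3069 0.229  0.2505] yaw 138.2 F [ 0.5 -0.1 -0.1] gap 0.0509 q6 -0.41 | shift [ 19.82 -48.65   0.08] turn -0.424
```

```bash
python3 -m handwheel '[19.8,-48.6,0,-0.42,60,19.8,-48.6,0,-0.42,60,19.8,-48.6,0,-0.42,60,19.8,-48.6,0,-0.42,60,19.8,-48.6,0,-0.42,60,19.8,-48.6,0,-0.42,60,19.8,-48.6,0,-0.42,60,19.8,-48.6,0,-0.42,60,19.8,-48.6,0,-0.42,60,19.8,-48.6,0,-0.42,60]'; python3 to.py .5375 -.243 .25 162.5
```

```text
t: 1.77
eef_pos: [0.474, -0.1132, 0.2505]
tool_rot: [1.851, -2.537, -0.0]
ft_force: [0.2, 0.6, 0.3]
finger_gap: 0.0514
t 1.77 pos [ 0.474  -0.1132  0.2505] yaw 162.2 F [0.2 0.6 0.3] gap 0.0514 q6 -1.66 | shift [ 10.43 -10.01   0.05] turn -0.005
```

```bash
python3 -m handwheel '[10.4,-10,0,0,60,10.4,-10,0,0,60,10.4,-10,0,0,60,10.4,-10,0,0,60,10.4,-10,0,0,60,10.4,-10,3,0,60,10.4,-10,5,0,60,10.4,-10,5,0,60,10.4,-10,5,0,60,10.4,-10,5,0,60]'
python3 - <<'E'
from to import *
to(.5375,-.243,.158,162.5)
c=cam('scene'); u,v=map(int,proj(c,[.5375,-.243,.15])); a=c['image'][v-60:v+60,u-60:u+60]
cv2.imwrite('pics/g1.png',cv2.resize(a,(600,600),interpolation=cv2.INTER_CUBIC))
E
```

```text
t: 2.6
eef_pos: [0.5375, -0.2424, 0.2016]
tool_rot: [1.852, -2.536, 0.001]
ft_force: [-0.4, 0.7, 0.6]
finger_gap: 0.0511
t 2.6 pos [ 0.5375 -0.2424  0.2016] yaw 162.3 F [-0.4  0.7  0.6] gap 0.0511 q6 -1.82 | shift [ 0.06 -0.02  4.36] turn -0.004
```

View pics/g1.png

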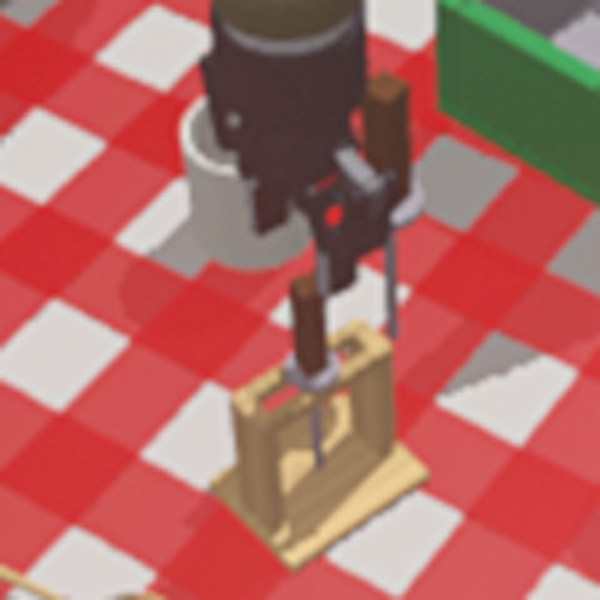

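The fingers (crop 270,215 and 345,250) straddle the handle (crop 308,300). I'll go down and close.

```bash
python3 -m handwheel '[0,0,2,0,60,0,0,4.3,0,60,0,0,4.3,0,60,0,0,4.3,0,0,0,0,4.3,0,0,0,0,4.3,0,0,0,0,4.3,0,0,0,0,4.3,0,0,0,0,4.3,0,0,0,0,4.3,0,0]' 25; python3 to.py .5375 -.243 .158 162.5
```

```text
t: 3.48
eef_pos: [0.539, -0.2433, 0.1612]
tool_rot: [-1.852, 2.537, -0.008]
ft_force: [-0.1, -0.1, 6.7]
finger_gap: 0.0164
t 3.48 pos [ 0.539  -0.2433  0.1612] yaw 162.3 F [-0.1 -0.1  6.7] gap 0.0164 q6 -1.82 | shift [0.02 0.15 0.32] turn -0.004
```

```bash
python3 -m handwheel '[0,0,-1,0,0,0,0,-2,0,0,0,0,-2,0,0,1,0,-2,0,0,2,0,-2,0,0,3,0,-2,0,0,4,0,-2,0,0,5,0,-2,0,0,6,0,-2,0,0,6,0,-2,0,0]'; python3 to.py .5375 -.243 .158 162.5;  python3 - <<'E'
from to import *
c=cam('scene'); u,v=map(int,proj(c,[.5375,-.243,.15])); a=c['image'][v-60:v+60,u-60:u+60]
cv2.imwrite('pics/g2.png',cv2.resize(a,(600,600),interpolation=cv2.INTER_CUBIC))
E
```

```text
t: 4.32
eef_pos: [0.5196, -0.3021, 0.181]
tool_rot: [-1.85, 2.539, -0.007]
ft_force: [0.3, 2.5, 1.7]
finger_gap: 0.0155
t 4.32 pos [ 0.5196 -0.3021  0.181 ] yaw 162.2 F [0.3 2.5 1.7] gap 0.0155 q6 -1.92 | shift [-6.18  0.12  2.28] turn -0.006
```

View pics/g2.png

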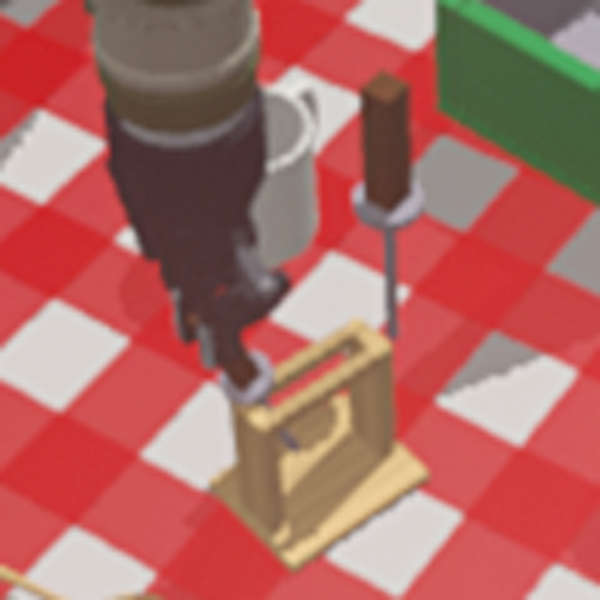

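The pick is tilting as planned, with its shaft against the post at crop 270,405. I'll carry on.

```bash
python3 -m handwheel '[1,0,0,0,0,2,0,0,0,0,3,0,0,0,0,4,0,0,0,0,5,0,0,0,0,5.5,0,0,0,0,5.5,0,-2,0,0,5.5,0,-5,0,0,5.5,0,-9,0,0,5.5,0,-13,0,0]'
python3 - <<'E'
from to import *
to(*fw(-.05,.074,.29),81.6)
for n in('scene','top'):
    c=cam(n); np.save(n+'1.npy',c,allow_pickle=True); p=state()['eef_pos']; u,v=map(int,proj(c,p-[0,0,.06])); a=c['image'][v-50:v+50,u-65:u+65]
    cv2.imwrite(f'{n}g3.png',cv2.resize(a,(390,300),interpolation=cv2.INTER_CUBIC)); print(n,u,v)
cv2.imwrite('pics/g3.png',cv2.vconcat([cv2.imread('sceneg3.png'),cv2.imread('topg3.png')]))
E
```

```text
t: 5.2
eef_pos: [0.5017, -0.3547, 0.3122]
tool_rot: [1.847, -2.538, 0.007]
ft_force: [1.6, -1.5, 0.3]
finger_gap: 0.0153
t 5.2 pos [ 0.5017 -0.3547  0.3122] yaw 162.1 F [ 1.6 -1.5  0.3] gap 0.0153 q6 -2.0 | shift [-54.85  19.18   1.92] turn 1.405
scene 191 231
top 392 171
```

View pics/g3.png

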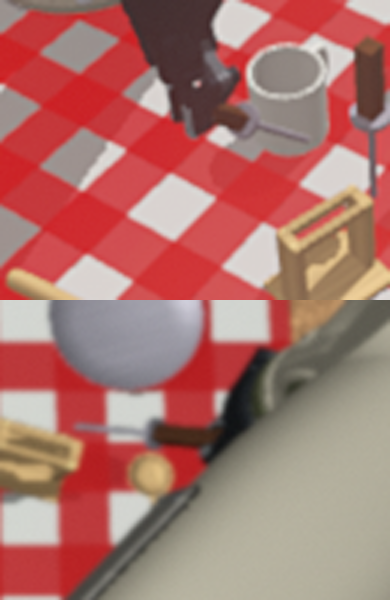

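```bash
cat > tri.py <<'E'
from to import *
def tri(s,t,uvs,uvt):
    A=[];b=[]
    for c,(u,v) in((s,uvs),(t,uvt)):
        o,d=ray(c,u,v); d/=np.linalg.norm(d); M=np.eye(3)-np.outer(d,d); A.append(M); b.append(M@o)
    x=np.linalg.lstsq(np.vstack(A),np.hstack(b),rcond=None)
    return x[0],np.sqrt(x[1])
E
python3 - <<'E'
from tri import *
s,t=[np.load(n+'1.npy',allow_pickle=True).item() for n in('scene','top')]
T=R.from_rotvec(state()['tool_rot']).as_matrix(); p=state()['eef_pos']
for nm,a,b in(('tip',(229.3,227.3),(352.7,163.3)),('collar',(191-65+246/3,231-50+120/3),(392-65+155/3,171-50+130/3))):
    x,r=tri(s,t,a,b); print(nm,x.round(4),r,'tool',((x-p)@T).round(4),np.linalg.norm(x-p).round(4))
E
```

```text
tip [ 0.5375 -0.2583  0.2093] [0.00350498] tool [-0.1051  0.0004  0.1092] 0.1516
collar [ 0.5214 -0.3149  0.2724] [0.00127944] tool [-0.0456 -0.0027  0.0467] 0.0653
```

Tilt is 44°, and the tip lies about 101 mm along −x and 105 mm along z from the TCP. The length of 0.148 agrees with the expected 0.145. I'll carry it round.

Run:
```python
from to import *
to(*fw(-.12,.074,.335),81.6)
```

```text
t 5.3 pos [ 0.5042 -0.3568  0.3196] yaw 162.1 F [-0.3  0.  -0.6] gap 0.0153 q6 -2.0 | shift [-53.79  26.35  -2.54] turn 1.405
```

```bash
python3 -m handwheel '[-53.8,26.4,-2.5,1.4,0,-53.8,26.4,-2.5,1.4,0,-53.8,26.4,-2.5,1.4,0,-53.8,26.4,-2.5,1.4,0,-53.8,26.4,-2.5,1.4,0,-53.8,26.4,-2.5,1.4,0,-53.8,26.4,-2.5,1.4,0,-53.8,26.4,-2.5,1.4,0,-53.8,26.4,-2.5,1.4,0,-53.8,26.4,-2.5,1.4,0]'
python3 - <<'E'
from to import *
to(*fw(-.12,.074,.335),81.6)
E
```

```text
t: 6.13
eef_pos: [0.4482, 0.0323, 0.3268]
tool_rot: [-0.134, 3.126, -0.024]
ft_force: [1.0, 0.9, -1.1]
finger_gap: 0.0152
t 6.13 pos [0.4482 0.0323 0.3268] yaw 94.9 F [ 1.   0.9 -1.1] gap 0.0152 q6 -0.18 | shift [ 1.2  20.57 -1.16] turn 0.232
```

```bash
python3 -m handwheel '[1.2,20.6,-1.2,0.23,0,1.2,20.6,-1.2,0.23,0,1.2,20.6,-1.2,0.23,0,1.2,20.6,-1.2,0.23,0,1.2,20.6,-1.2,0.23,0,1.2,20.6,-1.2,0.23,0,1.2,20.6,2,0.23,0,1.2,20.6,5,0.23,0,1.2,20.6,8.5,0.23,0,1.2,20.6,8.5,0.23,0]'
python3 - <<'E'
from to import *
to(*fw(-.036,.074,.235),81.6)
c=cam('scene');np.save('scene2.npy',c,allow_pickle=True); a=c['image'][100:230,250:370]; cv2.imwrite('pics/g4.png',cv2.resize(a,(555,600),interpolation=cv2.INTER_CUBIC))
E
```

```text
t: 6.97
eef_pos: [0.416, 0.2331, 0.2317]
tool_rot: [0.226, 3.129, -0.031]
ft_force: [-1.9, -1.2, -1.8]
finger_gap: 0.0154
t 6.97 pos [0.416  0.2331 0.2317] yaw 81.7 F [-1.9 -1.2 -1.8] gap 0.0154 q6 0.5 | shift [-8.61  0.34 -0.29] turn 0.002
```

View pics/g4.png

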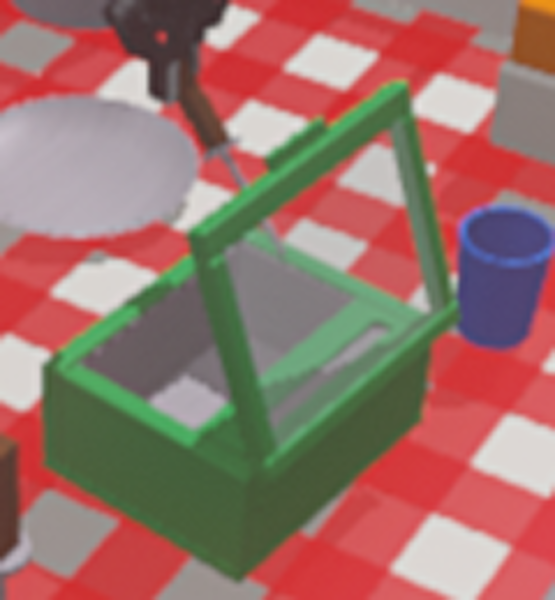

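The groove is visible through the window, from crop (270,405) to (385,330), and the tip is at (283,255). I'll check these against the flask pose.

```bash
cat >> to.py <<'E'
def finv(p):
    a=-.1458; d=np.array(p[:2])-[.5265,.1457]; return np.array([np.cos(a)*d[0]+np.sin(a)*d[1], -np.sin(a)*d[0]+np.cos(a)*d[1], p[2]])
TIP=np.array([-.1015,0,.1055])
def tip():
    s=state(); return s['eef_pos']+R.from_rotvec(s['tool_rot']).as_matrix()@TIP
def tipto(x,y,z,yaw=81.6):
    t=tip(); d=np.array(fw(x,y,z))-t; s=state(); T=R.from_rotvec(s['tool_rot']).as_matrix()
    print('tipF',finv(t).round(4),'shift',(T.T@d*100).round(2)); to(*(s['eef_pos']+d),yaw)
E
python3 - <<'E'
from to import *
c=np.load('scene2.npy',allow_pickle=True).item()
f=lambda x,y:(250+x*120/555,100+y*130/600)
for p in((385,330),(270,405)): print(finv(onz(c,*f(*p),.0975)).round(4))
t=tip(); print('tip pred px',[( (proj(c,t)[0]-250)*555/120, (proj(c,t)[1]-100)*600/130)])
T=R.from_rotvec(state()['tool_rot']).as_matrix(); print(T.round(3).tolist())
tipto(.066,.073,.125)
E
```

```text
[0.0725 0.0741 0.0975]
[ 0.0599 -0.0411  0.0975]
tip pred px [(np.float64(280.16128482445424), np.float64(243.14084366868687))]
[[-0.99, 0.144, 0.006], [0.144, 0.989, -0.019], [-0.009, -0.018, -1.0]]
tipF [-0.0182  0.0695  0.1307] shift [-8.41  0.35  0.64]
t 7.02 pos [0.4175 0.2337 0.2353] yaw 81.7 F [-0.7 -0.1 -0.8] gap 0.0154 q6 0.5 | shift [-8.41  0.35  0.64] turn 0.002
```

```bash
python3 -m handwheel '[-1.5,0.3,0,0,0,-3,0.3,0,0,0,-4.5,0.3,0.3,0,0,-6,0.3,0.6,0,0,-7.2,0.3,0.6,0,0,-8.4,0.3,0.6,0,0,-8.4,0.3,0.6,0,0,-8.4,0.3,0.6,0,0,-8.4,0.3,0.6,0,0,-8.4,0.3,0.6,0,0]'
python3 - <<'E'
from tri import *
tipto(.065,.073,.1)
s=cam('scene');t=cam('top');tipto(.065,.073,.1); np.save('s3.npy',s,allow_pickle=True);np.save('t3.npy',t,allow_pickle=True)
o=[]
for n,c in(('s',s),('t',t)):
    u,v=proj(c,tip()); print(n,u,v); u,v=int(u),int(v); a=c['image'][v-25:v+25,u-33:u+33]; o.append(cv2.resize(a,(594,450)[:2] if 0 else (396,300),interpolation=cv2.INTER_CUBIC))
cv2.imwrite('pics/g5.png',cv2.vconcat(o))
E
```

```text
t: 7.85
eef_pos: [0.5005, 0.2245, 0.2301]
tool_rot: [0.226, 3.126, -0.029]
ft_force: [1.3, -0.8, -0.7]
finger_gap: 0.0154
tipF [0.0652 0.0725 0.1255] shift [0.04 0.1  2.55]
t 7.85 pos [0.5005 0.2245 0.2301] yaw 81.7 F [ 1.3 -0.8 -0.7] gap 0.0154 q6 0.43 | shift [0.04 0.1  2.55] turn 0.002
tipF [0.0652 0.0726 0.1256] shift [0.05 0.08 2.56]
t 7.95 pos [0.5005 0.2246 0.2302] yaw 81.8 F [-0.4  0.1 -0.7] gap 0.0155 q6 0.43 | shift [0.05 0.08 2.56] turn 0.003
s 331.93525905692763 164.0150512129712
t 198.896666531794 147.86994696131498
```

View pics/g5.png

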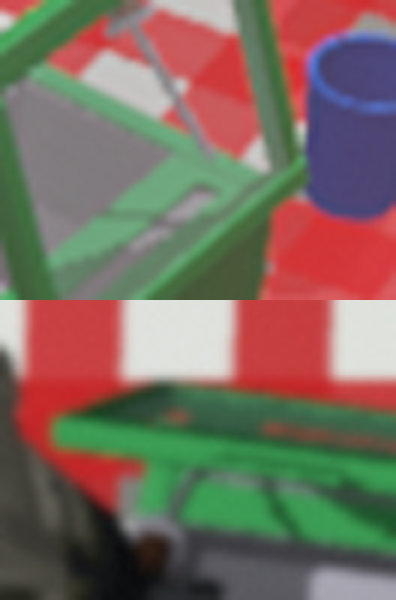

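Run:
```python
from tri import *
for fn in('scene0.npy','s3.npy'):
    c=np.load(fn,allow_pickle=True).item(); hsv=cv2.cvtColor(c['image'],cv2.COLOR_BGR2HSV).astype(int)
    rows={}
    for y in np.arange(-.085,.09,.01):
        # sample saturation along x in the bank plane
        prof=[]
        for x in np.arange(.045,.09,.003):
            u,v=proj(c,fw(x,y,.1)); prof.append(int(cv2.getRectSubPix(hsv[...,1].astype(np.float32),(1,1),(float(u),float(v)))[0,0]))
        print(round(y,3),prof)
    print()
```

```text
-0.085 [123, 108, 104, 102, 104, 104, 105, 106, 104, 101, 99, 99, 95, 97, 102]
-0.075 [122, 105, 103, 103, 99, 101, 99, 98, 98, 97, 99, 103, 106, 106, 98]
-0.065 [129, 104, 96, 97, 96, 97, 99, 102, 106, 106, 94, 83, 72, 57, 65]
-0.055 [95, 97, 99, 100, 106, 107, 96, 70, 29, 14, 27, 51, 59, 57, 69]
-0.045 [101, 105, 102, 96, 80, 56, 27, 10, 11, 11, 34, 56, 57, 56, 69]
-0.035 [88, 72, 63, 60, 60, 50, 24, 5, 10, 11, 31, 55, 60, 58, 65]
-0.025 [79, 67, 60, 61, 59, 43, 16, 7, 13, 10, 29, 55, 58, 55, 66]
-0.015 [88, 82, 73, 62, 60, 49, 25, 9, 10, 11, 32, 56, 59, 58, 70]
-0.005 [87, 85, 83, 77, 66, 47, 23, 6, 7, 12, 37, 58, 59, 57, 64]
0.005 [87, 86, 84, 83, 70, 47, 18, 10, 12, 12, 29, 51, 57, 56, 66]
0.015 [87, 84, 84, 85, 84, 61, 19, 5, 7, 10, 31, 53, 57, 56, 68]
0.025 [85, 83, 84, 86, 82, 63, 25, 7, 5, 11, 36, 55, 56, 55, 65]
0.035 [85, 82, 83, 85, 81, 60, 20, 6, 6, 7, 28, 50, 56, 54, 64]
0.045 [83, 83, 83, 84, 81, 54, 14, 4, 5, 6, 26, 48, 56, 52, 66]
0.055 [83, 82, 82, 84, 83, 61, 25, 6, 6, 14, 40, 57, 55, 53, 65]
0.065 [82, 81, 82, 84, 80, 55, 17, 8, 5, 18, 51, 80, 71, 59, 62]
0.075 [8
[... 653 characters left out ...]
, 61, 50, 23, 9, 11, 11, 32, 55, 59, 58, 69]
-0.005 [88, 87, 84, 78, 66, 48, 22, 6, 8, 13, 38, 60, 59, 57, 66]
0.005 [87, 86, 85, 83, 71, 47, 16, 9, 12, 12, 29, 53, 57, 56, 67]
0.015 [87, 84, 85, 86, 85, 62, 19, 3, 6, 9, 30, 54, 58, 58, 68]
0.025 [77, 78, 82, 86, 83, 65, 26, 9, 6, 12, 38, 56, 56, 54, 66]
0.035 [84, 78, 75, 76, 73, 53, 20, 11, 11, 11, 34, 53, 57, 55, 66]
0.045 [84, 84, 84, 86, 80, 55, 16, 6, 7, 9, 31, 53, 57, 53, 67]
0.055 [84, 83, 85, 86, 85, 62, 26, 7, 4, 15, 41, 58, 55, 55, 66]
0.065 [84, 84, 84, 86, 81, 56, 18, 7, 5, 18, 51, 81, 72, 59, 62]
0.075 [85, 84, 83, 83, 80, 68, 42, 30, 36, 45, 70, 80, 74, 63, 66]
0.085 [83, 82, 82, 82, 83, 82, 82, 81, 82, 82, 82, 80, 70, 59, 64]
```

Yaw agrees. The groove appears about 2 mm further back in the scene view, so I'll aim at x = 0.0665 and lower.

```bash
python3 -m handwheel '[-0.1,0,0.5,0,0,-0.15,-0.1,1,0,0,-0.15,-0.1,1.5,0,0,-0.15,-0.1,1.9,0,0,-0.15,-0.1,2.2,0,0,-0.15,-0.1,2.4,0,0,-0.15,-0.1,2.5,0,0,-0.15,-0.1,2.6,0,0,-0.15,-0.1,2.6,0,0,-0.15,-0.1,2.6,0,0]'; python3 -c "
from to import *
tipto(.0665,.071,.098)"
```

```text
t: 8.78
eef_pos: [0.5021, 0.2229, 0.2044]
tool_rot: [0.225, 3.125, -0.028]
ft_force: [0.1, 0.9, -0.6]
finger_gap: 0.0153
tipF [0.0671 0.0712 0.0998] shift [ 0.06 -0.01  0.18]
t 8.78 pos [0.5021 0.2229 0.2044] yaw 81.7 F [ 0.1  0.9 -0.6] gap 0.0153 q6 0.43 | shift [ 0.06 -0.01  0.18] turn 0.003
```

```bash
python3 -m handwheel '[0,0,0.05,0,0,0,0,0.1,0,0,0,0,0.15,0,0,0,0,0.2,0,0,0,0,0.25,0,0,0,0,0.25,0,0,0,0,0.25,0,0,0,0,0.25,0,0,0,0,0.25,0,0,0,0,0.25,0,0]'; python3 -c "
from to import *
tipto(.0665,.071,.098)"
```

```text
t: 9.62
eef_pos: [0.5021, 0.2229, 0.2019]
tool_rot: [0.225, 3.125, -0.028]
ft_force: [-0.1, -0.0, -0.4]
finger_gap: 0.0153
tipF [0.0672 0.0712 0.0974] shift [ 0.07 -0.02 -0.06]
t 9.62 pos [0.5021 0.2229 0.2019] yaw 81.7 F [-0.1 -0.  -0.4] gap 0.0153 q6 0.43 | shift [ 0.07 -0.02 -0.06] turn 0.002
```

```bash
python3 -m handwheel '[0,0,0.05,0,0,0,0,0.1,0,0,0,0,0.15,0,0,0,0,0.2,0,0,0,0,0.25,0,0,0,0,0.25,0,0,0,0,0.25,0,0,0,0,0.25,0,0,0,0,0.25,0,0,0,0,0.25,0,0]'; python3 -c "
from to import *
tipto(.0665,.071,.098)"
```

```text
t: 10.45
eef_pos: [0.5016, 0.223, 0.2001]
tool_rot: [0.225, 3.126, -0.028]
ft_force: [-4.5, -0.2, 5.9]
finger_gap: 0.0151
tipF [0.0666 0.0713 0.0956] shift [ 0.01 -0.04 -0.24]
t 10.45 pos [0.5016 0.223  0.2001] yaw 81.8 F [-4.5 -0.2  5.9] gap 0.0151 q6 0.43 | shift [ 0.01 -0.04 -0.24] turn 0.003
```

Floor contact: 7 N, directed along the pick's axis. I'll ease up 1 mm and begin the sweep, correcting for the slight tool tilt.

```bash
python3 -m handwheel '[0.05,0,-0.1,0,0,0.05,-0.2,-0.1,0,0,0.05,-0.6,-0.09,0,0,0.05,-1,-0.08,0,0,0.05,-1.4,-0.07,0,0,0.05,-1.8,-0.07,0,0,0.05,-2.2,-0.06,0,0,0.05,-2.6,-0.05,0,0,0.05,-3,-0.05,0,0,0.05,-3,-0.05,0,0]'; python3 -c "
from to import *
tipto(.0665,-.072,.0965)"
```

```text
t: 11.28
eef_pos: [0.4966, 0.1924, 0.2011]
tool_rot: [0.227, 3.126, -0.029]
ft_force: [-0.0, -0.4, -0.1]
finger_gap: 0.0155
tipF [0.066  0.04   0.0965] shift [ -0.03 -11.2    0.2 ]
t 11.28 pos [0.4966 0.1924 0.2011] yaw 81.7 F [-0.  -0.4 -0.1] gap 0.0155 q6 0.37 | shift [ -0.03 -11.2    0.2 ] turn 0.002
```

```bash
python3 -m handwheel '[0,-0.3,0.06,0,0,0,-0.75,0.07,0,0,0,-1.2,0.07,0,0,0,-1.65,0.08,0,0,0,-2.1,0.09,0,0,0,-2.55,0.1,0,0,0,-3,0.11,0,0,0,-3.45,0.11,0,0,0,-3.9,0.12,0,0,0,-4.2,0.12,0,0]'; python3 -c "
from to import *
tipto(.0665,-.072,.0965)"
```

```text
t: 12.12
eef_pos: [0.4904, 0.1502, 0.2007]
tool_rot: [0.227, 3.126, -0.029]
ft_force: [0.7, 1.1, 0.6]
finger_gap: 0.0158
tipF [ 0.0661 -0.0026  0.0961] shift [-0.04 -6.94  0.08]
t 12.12 pos [0.4904 0.1502 0.2007] yaw 81.7 F [0.7 1.1 0.6] gap 0.0158 q6 0.3 | shift [-0.04 -6.94  0.08] turn 0.001
```

```bash
python3 -m handwheel '[0,-0.35,0.01,0,0,0,-0.8,0.02,0,0,0,-1.25,0.03,0,0,0,-1.7,0.04,0,0,0,-2.15,0.05,0,0,0,-2.6,0.05,0,0,0,-3.05,0.06,0,0,0,-3.5,0.07,0,0,0,-3.95,0.08,0,0,0,-4.2,0.08,0,0]'; python3 -c "
from to import *
tipto(.0665,-.072,.0965)
c=cam('scene'); np.save('s4.npy',c,allow_pickle=True); u,v=proj(c,tip()); print(u,v); u,v=int(u),int(v)
cv2.imwrite('pics/g6.png',cv2.resize(c['image'][v-35:v+25,u-40:u+40],(800,600),interpolation=cv2.INTER_CUBIC))"
```

```text
t: 12.95
eef_pos: [0.4842, 0.108, 0.2006]
tool_rot: [0.228, 3.126, -0.03]
ft_force: [0.2, 1.1, 0.4]
finger_gap: 0.0155
tipF [ 0.0661 -0.0453  0.096 ] shift [-0.04 -2.67  0.  ]
t 12.95 pos [0.4842 0.108  0.2006] yaw 81.7 F [0.2 1.1 0.4] gap 0.0155 q6 0.21 | shift [-0.04 -2.67  0.  ] turn 0.001
309.0260287768142 189.7204321052054
```

View pics/g6.png

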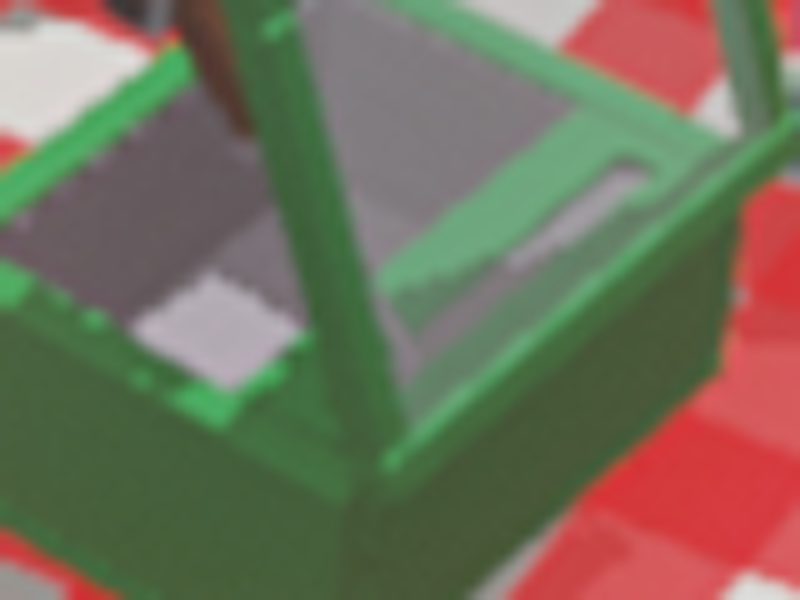

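The tip sits in the groove next to the lid frame (crop ~395,350). I'll run the last 3 cm.

```bash
python3 -m handwheel '[0,-0.35,0.01,0,0,0,-0.75,0.02,0,0,0,-1.15,0.03,0,0,0,-1.55,0.04,0,0,0,-1.95,0.04,0,0,0,-2.3,0.04,0,0,0,-2.6,0.05,0,0,0,-2.8,0.05,0,0,0,-2.9,0.05,0,0,0,-2.9,0.05,0,0]'; python3 -c "
from to import *
tipto(.0665,-.072,.0965)"
```

```text
t: 13.83
eef_pos: [0.48, 0.0787, 0.2007]
tool_rot: [0.229, 3.126, -0.031]
ft_force: [0.1, 0.6, 1.5]
finger_gap: 0.0154
tipF [ 0.0661 -0.0751  0.0961] shift [-0.04  0.31 -0.05]
t 13.83 pos [0.48   0.0787 0.2007] yaw 81.6 F [0.1 0.6 1.5] gap 0.0154 q6 0.16 | shift [-0.04  0.31 -0.05] turn 0.0
```

```bash
cat >> to.py <<'E'
A=np.radians(72.7); SY=np.array([np.cos(A),np.sin(A)]); SX=np.array([np.sin(A),-np.cos(A)]); SO=np.array([.539,-.2433])
def sw(x,y,z): return np.append(SO+SX*x+SY*y,z)
def sinv(p): d=np.array(p[:2])-SO; return np.array([d@SX,d@SY,p[2]])
def st(x,y,z,yaw=162.5):
    "move TCP to stand coords"
    print('tcpS',sinv(state()['eef_pos']).round(4),'tipS',sinv(tip()).round(4)); to(*sw(x,y,z),yaw)
E
python3 -m handwheel '[0,0.1,-1,0,0,0,0.1,-2,0,0,0,0.1,-3.2,0,0,3,0.1,-3.2,0,0,6,0.1,-3.2,0,0,8.5,0.1,-4,0,0,8.5,0.1,-7,0,0,8.5,0.1,-10,0,0,8.5,0.1,-13,0,0,8.5,0.1,-13,0,0]'; python3 -c "
from to import *
st(0,-.073,.33)"
```

```text
t: 14.67
eef_pos: [0.397, 0.095, 0.3363]
tool_rot: [0.228, 3.116, -0.03]
ft_force: [0.1, 0.8, -0.7]
finger_gap: 0.0153
tcpS [-0.2362  0.2807  0.3363] tipS [-0.1338  0.295   0.2327]
t 14.67 pos [0.397  0.095  0.3363] yaw 81.6 F [ 0.1  0.8 -0.7] gap 0.0153 q6 0.2 | shift [-17.82 -38.59   1.64] turn -1.412
```

```bash
python3 -m handwheel '[-17.8,-38.6,1.6,-1.41,0,-17.8,-38.6,1.6,-1.41,0,-17.8,-38.6,1.6,-1.41,0,-17.8,-38.6,1.6,-1.41,0,-17.8,-38.6,1.6,-1.41,0,-17.8,-38.6,1.6,-1.41,0,-17.8,-38.6,1.6,-1.41,0,-17.8,-38.6,1.6,-1.41,0,-17.8,-38.6,1.6,-1.41,0,-17.8,-38.6,1.6,-1.41,0]'; python3 -c "
from to import *
st(0,-.073,.29)"
```

```text
t: 15.5
eef_pos: [0.5044, -0.2713, 0.3309]
tool_rot: [-1.506, 2.755, -0.041]
ft_force: [1.4, -0.3, -0.8]
finger_gap: 0.0152
tcpS [-0.0247 -0.037   0.3309] tipS [0.0043 0.0591 0.2244]
t 15.5 pos [ 0.5044 -0.2713  0.3309] yaw 147.3 F [ 1.4 -0.3 -0.8] gap 0.0152 q6 -1.63 | shift [ 2.77 -3.23  4.2 ] turn -0.265
```

```bash
python3 -m handwheel '[2.8,-3.2,1,-0.1,0,2.8,-3.2,2,-0.2,0,2.8,-3.2,3.5,-0.265,0,2.8,-3.2,4.2,-0.265,0,2.8,-3.2,4.2,-0.265,0,2.8,-3.2,4.2,-0.265,0,2.8,-3.2,4.2,-0.265,0,2.8,-3.2,4.2,-0.265,0,2.8,-3.2,4.2,-0.265,0,2.8,-3.2,4.2,-0.265,0]'
python3 - <<'E'
from tri import *
st(0,-.073,.225)
s=cam('scene');t=cam('top');o=[]
for n,c in(('s',s),('t',t)):
    u,v=proj(c,tip()); u,v=int(u),int(v);print(n,u,v); o.append(cv2.resize(c['image'][v-25:v+50,u-50:u+50],(400,300),interpolation=cv2.INTER_CUBIC))
    np.save(n+'5.npy',c,allow_pickle=True)
cv2.imwrite('pics/g7.png',cv2.vconcat(o))
E
```

```text
t: 16.33
eef_pos: [0.5171, -0.3129, 0.2909]
tool_rot: [1.858, -2.532, 0.043]
ft_force: [-0.4, 0.1, -0.6]
finger_gap: 0.0153
tcpS [-0.0003 -0.0729  0.2909] tipS [0.0023 0.0267 0.1837]
t 16.33 pos [ 0.5171 -0.3129  0.2909] yaw 162.5 F [-0.4  0.1 -0.6] gap 0.0153 q6 -1.94 | shift [-0.11  0.12  6.59] turn 0.001
s 241 226
t 336 160
```

View pics/g7.png

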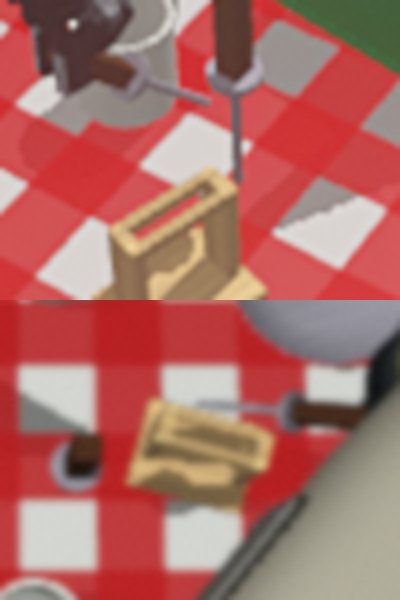

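Run:
```python
from tri import *
s,t=[np.load(n+'5.npy',allow_pickle=True).item() for n in 'st']
x,r=tri(s,t,(243,226.5),(336,161)); print('tip',x.round(4),r,sinv(x).round(4), 'pred',sinv(tip()).round(4))
T=R.from_rotvec(state()['tool_rot']).as_matrix(); print('in tool',((x-state()['eef_pos'])@T).round(4))
# wood rail pixels by depth in both views -> stand coords
for n,c in(('s',s),('t',t)):
    P=cloud(c); h=cv2.cvtColor(c['image'],cv2.COLOR_BGR2HSV).astype(int)
    m=(h[...,0]>10)&(h[...,0]<28)&(h[...,1]>60)&(h[...,2]>110)&(abs(P[...,2]-.098)<.006)&(abs(P[...,0]-.54)<.06)&(abs(P[...,1]+.243)<.06)
    L=np.array([sinv(p) for p in P[m]]); print(n,len(L))
    for y in np.arange(-.05,.05,.01):
        k=L[(L[:,1]>=y)&(L[:,1]<y+.01)]
        if len(k)>2: print(round(y+.005,3),k[:,0].min().round(4),k[:,0].max().round(4))
```

```text
tip [ 0.5495 -0.2156  0.1812] [0.00302158] [0.0018 0.0296 0.1812] pred [0.0022 0.0267 0.1833]
in tool [-0.1045  0.0004  0.1075]
s 250
-0.045 -0.0131 0.0183
-0.035 -0.0147 0.0187
-0.025 -0.0118 0.0189
-0.015 -0.0128 0.0188
-0.005 -0.0125 0.019
0.005 -0.0142 0.0165
0.015 -0.013 0.0165
0.025 -0.0132 0.0173
0.035 -0.0151 0.0175
0.045 -0.0097 0.0121
t 183
-0.045 -0.0144 0.0118
-0.035 -0.0151 0.0144
-0.025 -0.0157 0.0155
-0.015 -0.0153 0.0144
-0.005 -0.0155 0.0138
0.005 -0.0164 0.0133
0.015 -0.0164 0.0132
0.025 -0.0162 0.0133
0.035 -0.0173 0.0131
0.045 -0.0168 0.0129
```

```bash
python3 -c "
from to import *
st(-.0015,-.075,.215);st(-.0015,-.075,.173)"
```

```text
tcpS [-0.0004 -0.073   0.2905] tipS [0.0022 0.0267 0.1833]
t 16.43 pos [ 0.5169 -0.3129  0.2905] yaw 162.5 F [-0.   0.1 -1. ] gap 0.0155 q6 -1.94 | shift [0.07 0.27 7.55] turn 0.001
tcpS [-0.0004 -0.073   0.2905] tipS [0.0022 0.0267 0.1833]
t 16.43 pos [ 0.5169 -0.3129  0.2905] yaw 162.5 F [-0.   0.1 -1. ] gap 0.0155 q6 -1.94 | shift [-0.    0.36 11.75] turn 0.001
```

```bash
python3 -m handwheel '[0.07,0.2,2,0,0,0.07,0.2,4,0,0,0.07,0.27,6,0,0,0.05,0.27,7.5,0,0,0.05,0.27,8,0,0,0.04,0.3,8.8,0,0,0.02,0.3,9.6,0,0,0,0.33,10.4,0,0,0,0.36,11.2,0,0,0,0.36,11.7,0,0]'; python3 -c "
from to import *
st(-.0015,.03,.17)"
```

```text
t: 17.27
eef_pos: [0.5151, -0.3144, 0.1727]
tool_rot: [1.857, -2.532, 0.041]
ft_force: [0.1, 0.8, -0.9]
finger_gap: 0.015
tcpS [-0.0016 -0.075   0.1727] tipS [0.0008 0.0247 0.0655]
t 17.27 pos [ 0.5151 -0.3144  0.1727] yaw 162.5 F [ 0.1  0.8 -0.9] gap 0.015 q6 -1.94 | shift [-10.5    0.02   0.09] turn 0.001
```

```bash
python3 -m handwheel '[-1,0,0,0,0,-2,0,0,0,0,-3,0,0,0,0,-4,0,0,0,0,-5,0,0,0,0,-6,0,0.05,0,0,-7,0,0.05,0,0,-8,0,0.05,0,0,-9,0,0.1,0,0,-9,0,0.1,0,0]'
python3 - <<'E'
from tri import *
st(-.0015,.03,.17)
s=cam('scene');t=cam('top');o=[]
for n,c in(('s',s),('t',t)):
    u,v=proj(c,sw(0,0,.09)); u,v=int(u),int(v);print(n,u,v); o.append(cv2.resize(c['image'][v-37:v+38,u-50:u+50],(400,300),interpolation=cv2.INTER_CUBIC))
cv2.imwrite('pics/g8.png',cv2.vconcat(o))
E
```

```text
t: 18.1
eef_pos: [0.5425, -0.2262, 0.1698]
tool_rot: [1.86, -2.53, 0.039]
ft_force: [0.2, -1.5, -2.5]
finger_gap: 0.0156
tcpS [-0.0017  0.0173  0.1698] tipS [0.0005 0.1172 0.0627]
t 18.1 pos [ 0.5425 -0.2262  0.1698] yaw 162.7 F [ 0.2 -1.5 -2.5] gap 0.0156 q6 -1.79 | shift [-1.27 -0.02 -0.04] turn 0.003
s 234 254
t 339 169
```

View pics/g8.png

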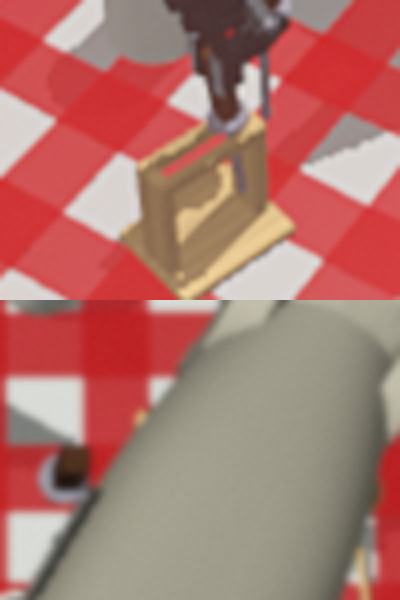

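The pick is nearly upright in the slot (scene crop shaft 240,180, collar 230,120). Next I'll finish straightening it, centre it, and lower it onto the rails.

```bash
python3 -m handwheel '[-0.7,0,0,0,0,-1.4,0,0,0,0,-1.5,0,0,0,0,-0.5,0,0,0,0,0.5,0,0,0,0,1.2,0,0,0,0,1.2,0,0.2,0,0,1.2,0,0.4,0,0,1.2,0,0.5,0,0,1.2,0,0.5,0,0]'; python3 -c "
from to import *
st(-.0015,.005,.16)"
```

```text
t: 19.03
eef_pos: [0.5382, -0.2384, 0.164]
tool_rot: [1.859, -2.531, 0.036]
ft_force: [-0.1, -0.2, -1.1]
finger_gap: 0.0159
tcpS [-0.0023  0.0044  0.164 ] tipS [-0.0002  0.1044  0.0571]
t 19.03 pos [ 0.5382 -0.2384  0.164 ] yaw 162.6 F [-0.1 -0.2 -1.1] gap 0.0159 q6 -1.82 | shift [-0.06 -0.07  0.41] turn 0.002
```

```bash
python3 -m handwheel '[0,0,0.1,0,0,0,0,0.2,0,0,0,0,0.3,0,0,0,0,0.4,0,0,0,0,0.45,0,0,0,0,0.45,0,0,0,0,0.45,0,0,0,0,0.45,0,0,0,0,0.45,0,0,0,0,0.45,0,0]'; python3 -c "
from to import *
st(-.0015,.005,.16)
s=cam('scene');u,v=proj(s,sw(0,0,.1)); u,v=int(u),int(v); cv2.imwrite('pics/g9.png',cv2.resize(s['image'][v-38:v+37,u-50:u+50],(800,600),interpolation=cv2.INTER_CUBIC))"
```

```text
t: 19.87
eef_pos: [0.5382, -0.2385, 0.1596]
tool_rot: [1.859, -2.531, 0.036]
ft_force: [-0.1, 0.6, -0.7]
finger_gap: 0.0156
tcpS [-0.0022  0.0043  0.1596] tipS [-1.000e-04  1.043e-01  5.260e-02]
t 19.87 pos [ 0.5382 -0.2385  0.1596] yaw 162.6 F [-0.1  0.6 -0.7] gap 0.0156 q6 -1.82 | shift [-0.06 -0.07 -0.04] turn 0.002
```

View pics/g9.png

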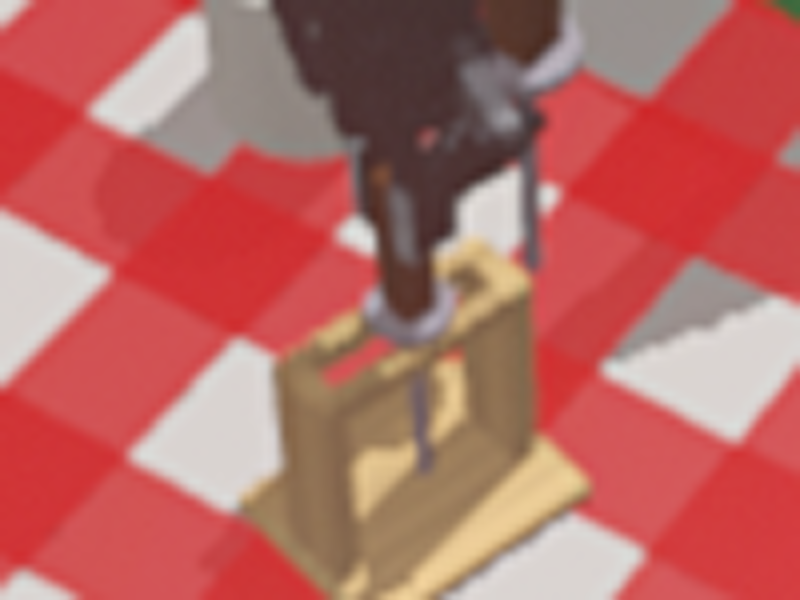

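The pick is upright in the slot, with the collar (crop 405,315) just above the rails. I'll lower until it touches, then open.

```bash
python3 -m handwheel '[0,0,0.1,0,0,0,0,0.2,0,0,0,0,0.3,0,0,0,0,0.4,0,0,0,0,0.4,0,0,0,0,0.4,0,0,0,0,0.4,0,0,0,0,0.4,0,0,0,0,0.4,0,0,0,0,0.4,0,0]'; python3 -c "
from to import *
st(-.0015,.005,.16)"
```

```text
t: 20.75
eef_pos: [0.5385, -0.2386, 0.1592]
tool_rot: [1.86, -2.531, 0.041]
ft_force: [-4.7, 3.8, 17.6]
finger_gap: 0.0156
tcpS [-0.0018  0.0043  0.1592] tipS [0.0005 0.1042 0.0522]
t 20.75 pos [ 0.5385 -0.2386  0.1592] yaw 162.6 F [-4.7  3.8 17.6] gap 0.0156 q6 -1.82 | shift [-0.07 -0.03 -0.08] turn 0.002
```

Collar is seated (17.6 N down). I'll relax it, open, and retreat upward.

```bash
python3 -m handwheel '[0,0,-0.05,0,0,0,0,-0.05,0,0,0,0,-0.05,0,55,0,0,-0.05,0,55,0,0,-0.05,0,55,0,0,-0.05,0,55,0,0,-0.05,0,55,0,0,-0.05,0,55,0,0,-0.05,0,55,0,0,-0.05,0,55]'; python3 -m handwheel '[0,0,-1,0,55,0,0,-3,0,55,0,0,-5,0,55,0,0,-8,0,55,0,0,-12,0,55,0,0,-16,0,55,0,0,-18,0,0,0,0,-18,0,0,0,0,-18,0,0,0,0,-18,0,0]'
python3 - <<'E'
from tri import *
st(0,0,.33)
c=cam('scene'); P=cloud(c); h=cv2.cvtColor(c['image'],cv2.COLOR_BGR2HSV).astype(int)
S=np.apply_along_axis(sinv,2,P)
m=(h[...,2]<110)&(abs(S[...,0])<.035)&(abs(S[...,1])<.045)&(P[...,2]>.108)&(P[...,2]<.19)
q=S[m]; print('handle n',len(q),q.mean(0).round(4),q.max(0).round(3),q.min(0).round(3))
for z in(.12,.14,.16): k=q[abs(q[:,2]-z)<.01]; print(z,k.mean(0).round(4))
E
```

```text
t: 21.58
eef_pos: [0.5385, -0.2386, 0.1596]
tool_rot: [1.86, -2.531, 0.04]
ft_force: [1.3, 0.4, -0.2]
finger_gap: 0.0469
t: 22.42
eef_pos: [0.5356, -0.2348, 0.339]
tool_rot: [1.86, -2.531, 0.039]
ft_force: [0.7, -0.1, 0.5]
finger_gap: 0.0004
tcpS [-0.0058  0.0071  0.339 ] tipS [-0.0035  0.107   0.232 ]
t 22.42 pos [ 0.5356 -0.2348  0.339 ] yaw 162.6 F [ 0.7 -0.1  0.5] gap 0.0004 q6 -1.81 | shift [ 0.7  -0.57  0.93] turn 0.002
handle n 92 [ 0.0061 -0.0015  0.1385] [0.012 0.008 0.167] [-0.005 -0.007  0.108]
0.12 [ 0.0061 -0.0022  0.1206]
0.14 [ 0.0065 -0.0014  0.1397]
0.16 [ 0.0057 -0.0009  0.1585]
```

The pick hangs upright with its handle top at 0.167. Next is the lid: I'll go behind it with the fingers shut.

```bash
python3 -c "
from to import *
to(*fw(.125,0,.345),171.6)"
```

```text
t 22.47 pos [ 0.5353 -0.2346  0.3382] yaw 162.6 F [ 0.4  1.  -0.2] gap -0.0001 q6 -1.81 | shift [-37.98  -0.16  -1.24] turn -0.157
```

```bash
python3 -m handwheel '[-4,0,-1,0,0,-38,-0.2,-1.2,-0.16,0,-38,-0.2,-1.2,-0.16,0,-38,-0.2,-1.2,-0.16,0,-38,-0.2,-1.2,-0.16,0,-38,-0.2,-1.2,-0.16,0,-38,-0.2,-1.2,-0.16,0,-38,-0.2,-1.2,-0.16,0,-38,-0.2,-1.2,-0.16,0,-38,-0.2,-1.2,-0.16,0]'; python3 -c "
from to import *
to(*fw(.11,0,.264),171.6)
c=cam('top');print(lid(c,np.array([.5265,.1457]),-.1458))"
```

```text
t: 23.3
eef_pos: [0.6507, 0.1339, 0.3412]
tool_rot: [2.06, -2.365, 0.03]
ft_force: [-0.7, -0.1, 0.2]
finger_gap: -0.0001
t 23.3 pos [0.6507 0.1339 0.3412] yaw 172.1 F [-0.7 -0.1  0.2] gap -0.0001 q6 -1.34 | shift [0.49 1.55 7.71] turn 0.009
[(np.float64(0.14), np.float64(0.0924), np.float64(0.0946), np.float64(0.0966)), (np.float64(0.16), np.float64(0.0856), np.float64(0.0888), np.float64(0.0929)), (np.float64(0.18), np.float64(0.079), np.float64(0.0832), np.float64(0.0854)), (np.float64(0.2), np.float64(0.0669), np.float64(0.0737), np.float64(0.0773)), (np.float64(0.22), np.float64(0.0555), np.float64(0.0665), np.float64(0.07)), (np.float64(0.24), np.float64(0.0501), np.float64(0.0593), np.float64(0.0617)), (np.float64(0.26), np.float64(0.0314), np.float64(0.0499), np.float64(0.0539)), (np.float64(0.28), np.float64(0.0308), np.float64(0.0384), np.float64(0.0467))]
```

```bash
python3 -m handwheel '[0.5,0.3,2.5,0,0,0.5,0.6,5,0,0,0.5,1,7.7,0,0,0.5,1,7.7,0,0,0.5,2,7.7,0,0,0.5,3,7.7,0,0,0.5,3.7,7.7,0,0,0.5,4.2,7.7,0,0,0.5,4.7,7.7,0,0,0.5,4.7,7.7,0,0]'; python3 -c "
from to import *
print(finv(state()['eef_pos']))
for x,z in((.0685,.264),(.0485,.257),(.0145,.236),(-.0125,.208),(-.0315,.174),(-.0405,.135)): to(*fw(x,0,z),171.6)"
```

```text
t: 24.18
eef_pos: [0.6035, 0.1323, 0.2647]
tool_rot: [2.06, -2.365, 0.032]
ft_force: [-1.2, -0.0, 0.1]
finger_gap: -0.0
[ 0.07815387 -0.00210018  0.26471475]
t 24.18 pos [0.6035 0.1323 0.2647] yaw 172.1 F [-1.2 -0.   0.1] gap -0.0 q6 -1.34 | shift [-0.22  0.96  0.06] turn 0.009
t 24.18 pos [0.6035 0.1323 0.2647] yaw 172.1 F [-1.2 -0.   0.1] gap -0.0 q6 -1.34 | shift [-0.25  2.97  0.73] turn 0.009
t 24.18 pos [0.6035 0.1323 0.2647] yaw 172.1 F [-1.2 -0.   0.1] gap -0.0 q6 -1.34 | shift [-0.31  6.4   2.79] turn 0.009
t 24.18 pos [0.6035 0.1323 0.2647] yaw 172.1 F [-1.2 -0.   0.1] gap -0.0 q6 -1.34 | shift [-0.38  9.13  5.56] turn 0.009
t 24.18 pos [0.6035 0.1323 0.2647] yaw 172.1 F [-1.2 -0.   0.1] gap -0.0 q6 -1.34 | shift [-0.45 11.07  8.94] turn 0.009
t 24.18 pos [0.6035 0.1323 0.2647] yaw 172.1 F [-1.2 -0.   0.1] gap -0.0 q6 -1.34 | shift [-0.53 12.02 12.82] turn 0.009
```

```bash
python3 -m handwheel '[-0.2,0.5,0,0,0,-0.2,1,0.06,0,0,-0.2,1.7,0.3,0,0,-0.2,2.4,0.5,0,0,-0.2,3,0.75,0,0,-0.25,3.7,1.1,0,0,-0.25,4.4,1.5,0,0,-0.3,5.1,1.95,0,0,-0.3,5.8,2.4,0,0,-0.3,6.4,2.8,0,0]'; python3 -c "
from to import *
print(finv(state()['eef_pos']))
for x,z in((-.0125,.208),(-.0315,.174),(-.0405,.135)): to(*fw(x,0,z),171.6)
c=cam('top');print(lid(c,np.array([.5265,.1457]),-.1458))"
```

```text
t: 25.02
eef_pos: [0.5399, 0.1437, 0.2356]
tool_rot: [2.06, -2.365, 0.032]
ft_force: [0.9, 0.3, 1.3]
finger_gap: 0.0001
[ 1.35218021e-02 -7.89477282e-05  2.35634294e-01]
t 25.02 pos [0.5399 0.1437 0.2356] yaw 172.1 F [0.9 0.3 1.3] gap 0.0001 q6 -1.31 | shift [-0.08  2.63  2.73] turn 0.009
t 25.02 pos [0.5399 0.1437 0.2356] yaw 172.1 F [0.9 0.3 1.3] gap 0.0001 q6 -1.31 | shift [-0.15  4.57  6.11] turn 0.009
t 25.02 pos [0.5399 0.1437 0.2356] yaw 172.1 F [0.9 0.3 1.3] gap 0.0001 q6 -1.31 | shift [-0.23  5.52 10.  ] turn 0.009
[(np.float64(0.14), np.float64(0.0696), np.float64(0.0804), np.float64(0.089)), (np.float64(0.16), np.float64(0.0495), np.float64(0.0585), np.float64(0.0699)), (np.float64(0.18), np.float64(0.0299), np.float64(0.0398), np.float64(0.0488)), (np.float64(0.2), np.float64(0.0109), np.float64(0.0229), np.float64(0.0305)), (np.float64(0.22), np.float64(-0.0096), np.float64(0.0019), np.float64(0.0126)), (np.float64(0.24), np.float64(-0.0334), np.float64(-0.021), np.float64(-0.0103)), (np.float64(0.28), np.float64(-0.0332), np.float64(-0.0257), np.float64(0.0401))]
```

Lid is following the fingers, at about 45°. Continue.

```bash
python3 -m handwheel '[0,0.5,0.4,0,0,0,1,0.9,0,0,-0.1,1.6,1.5,0,0,-0.1,2.15,2.1,0,0,-0.1,2.65,2.75,0,0,-0.1,3.1,3.4,0,0,-0.1,3.5,4.05,0,0,-0.1,3.9,4.75,0,0,-0.15,4.25,5.4,0,0,-0.15,4.6,6.1,0,0]'; python3 -c "
from to import *
print(finv(state()['eef_pos']))
for x,z in((-.0405,.135),): to(*fw(x,0,z),171.6)"
```

```text
t: 25.9
eef_pos: [0.4934, 0.1504, 0.1726]
tool_rot: [2.059, -2.363, 0.03]
ft_force: [1.5, -0.6, 0.3]
finger_gap: -0.0002
[-0.03342793 -0.00020865  0.17264908]
t 25.9 pos [0.4934 0.1504 0.1726] yaw 172.1 F [ 1.5 -0.6  0.3] gap -0.0002 q6 -1.28 | shift [-0.09  0.74  3.76] turn 0.009
```

```bash
python3 -m handwheel '[0,0.2,0.6,0,0,0,0.4,1.2,0,0,0,0.5,1.8,0,0,0,0.6,2.4,0,0,0,0.7,2.9,0,0,0,0.7,3.3,0,0,0,0.7,3.5,0,0,0,0.7,3.7,0,0,0,0.7,3.8,0,0,0,0.7,3.8,0,0]'; python3 -c "
from to import *
print(finv(state()['eef_pos'])); to(*fw(-.0405,0,.135),171.6)
c=cam('scene');P=cloud(c);h=cv2.cvtColor(c['image'],cv2.COLOR_BGR2HSV).astype(int)
g=(h[...,0]>45)&(h[...,0]<80)&(h[...,1]>100)&(P[...,2]>.104)&(P[...,0]>.4)&(P[...,0]<.7)&(P[...,1]>0)&(P[...,1]<.3)
q=np.array([finv(p) for p in P[g]]); print(len(q),np.polyfit(q[:,0],q[:,2],1),[ (round(x,2),q[abs(q[:,0]-x)<.012][:,2].mean().round(4)) for x in(-.09,-.08,.08,.1)])"
```

```text
t: 26.73
eef_pos: [0.4867, 0.1505, 0.1351]
tool_rot: [2.059, -2.363, 0.03]
ft_force: [-2.0, 0.3, 3.3]
finger_gap: -0.0001
[-0.04005484 -0.00100455  0.13510806]
t 26.73 pos [0.4867 0.1505 0.1351] yaw 172.1 F [-2.   0.3  3.3] gap -0.0001 q6 -1.28 | shift [-0.1   0.04  0.01] turn 0.009
549 [-0.00878924  0.11552161] [(-0.09, np.float64(0.1144)), (-0.08, np.float64(0.1162)), (0.08, np.float64(0.1161)), (0.1, np.float64(0.1137))]
```

Nearly shut. I'll press a little more to check there's a stop.

```bash
python3 -m handwheel '[0,0,0.1,0,0,0,0,0.15,0,0,0,0,0.2,0,0,0,0,0.25,0,0,0,0,0.25,0,0,0,0,0.25,0,0,0,0,0.25,0,0,0,0,0.25,0,0,0,0,0.25,0,0,0,0,0.25,0,0]'; python3 -m handwheel '[0,0,-0.5,0,0,0,0,-1.5,0,0,0,0,-4,0,0,0,0,-7,0,0,0,0,-10,0,0,0,0,-13,0,0,0,-5,-13,0,0,0,-5,-13,0,0,0,-5,-13,0,0,0,-5,-13,0,0]'
python3 - <<'E'
from tri import *
c=cam('scene');P=cloud(c);h=cv2.cvtColor(c['image'],cv2.COLOR_BGR2HSV).astype(int)
g=(h[...,0]>45)&(h[...,0]<80)&(h[...,1]>100)&(P[...,2]>.104)&(P[...,0]>.4)&(P[...,0]<.7)&(P[...,1]>0)&(P[...,1]<.3)
q=np.array([finv(p) for p in P[g]]); q=q[(q[:,2]>.112)]; print(len(q),q[:,2].max(),np.polyfit(q[:,0],q[:,2],1),[ (round(x,2),q[abs(q[:,0]-x)<.012][:,2].mean().round(4)) for x in(-.09,-.08,.08,.1)])
S=np.apply_along_axis(sinv,2,P)
m=(h[...,2]<110)&(abs(S[...,0])<.035)&(abs(S[...,1])<.045)&(P[...,2]>.108)&(P[...,2]<.19)
q=S[m]; print('handle',len(q),q.mean(0).round(4),q.max(0).round(3))
cv2.imwrite('pics/end.png',cv2.resize(c['image'],(800,600))); print(state()['ft_force'].round(1),state()['eef_pos'].round(3))
E
```

```text
t: 27.62
eef_pos: [0.4867, 0.1505, 0.1349]
tool_rot: [2.06, -2.364, 0.032]
ft_force: [-7.2, -0.6, 18.2]
finger_gap: -0.0001
t: 28.45
eef_pos: [0.5352, 0.1459, 0.2649]
tool_rot: [2.059, -2.364, 0.031]
ft_force: [-1.2, -0.2, -0.1]
finger_gap: -0.0
628 0.12299980132390609 [0.00051015 0.11634017] [(-0.09, np.float64(0.1159)), (-0.08, np.float64(0.1163)), (0.08, np.float64(0.1164)), (0.1, np.float64(0.1166))]
handle 111 [ 0.0057 -0.0006  0.1412] [0.012 0.009 0.171]
[ 0.   0.8 -0.5] [0.534 0.146 0.265]
```

The lid is flat at 116 mm, the pick hangs upright, and the arm is clear, so I'll hand in.

```bash
python3 -c "
from cell import *
print(hand_in())"
```

```text
the job is handed in; nothing more can be done
None
```

I ran the pick along the groove, hung it back in its stand, shut the lid and handed the job in at about 28.5 s of the 67 s. `hand_in()` reports no verdict.

- **Groove:** The lid leaned over the groove and the tool stays vertical, so I tilted the pick about 44° in the grip against the stand's end post. I then ran the tip from an estimated y = +71 mm to −75 mm at about 5 cm/s without lifting. The force was about 7 N at first touch and about 1–1.5 N at the end of each stretch.
- **Tip height:** My calculated tip height in the groove was about 96 mm, while a tip on the floor should read 98 mm. I put the difference down to 2 mm of tip calibration error.
- **Pick:** I straightened it against the other post, seated its collar on the rails with 17.6 N and let go. Seen after release and again at the end, it stood upright with its handle top at 167–171 mm (168 expected) and its middle within a few millimetres of the slot.
- **Lid:** The final press met a firm stop at 18 N. Afterwards the lid's top read 116 mm all over, with a slope of 0.0005 rad.
- **Robot:** At hand-in the gripper was 13 cm above the lid, with only sensor noise on the force reading.
- **Not checked:** The last overview picture was refused because I had already viewed 12, so I did not look at the crockery, spoon and tin at the end. I also did not measure them. My planned paths stayed clear of them, and none of the force readings suggested an unexpected contact.

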